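Pack the reagent caddy

TASK

Pack the blue caddy for the fridge: stand the four square white reagent bottles in its four bays, one to a bay, in order of height, with the tallest in the bay next to the carry handle and the shortest at the far end. Set each one down upright rather than dropping it or knocking it over, and leave the round bottles and the yellow tip box where they stand.

Things in the scene. Friction and masses are not known exactly. Their poses are not given: they have to be found in the camera images.
- caddy: Blue open caddy, fixed, 252 x 66 mm, walls 4 mm thick and 25 mm high, floor 4 mm thick; four 58 x 58 mm bays in a row along its x. A white carry-handle loop sticks out 27 mm at its +x end, 19 mm up. Origin: centre of underside. Bay centres at x = +93 (by the handle), +31, -31, -93 mm, y = 0. Turned any way, to the left or right of the bottles.
- square_1_tallest: The tallest of four square reagent bottles: white plastic, 42 x 42 mm section, body 106 mm high up to its flat shoulder, plus a round grey cap 28 mm across and 14 mm high (120 mm in all); 70 to 270 g. Stands on the bench, turned any way. Origin: centre of its underside, z up its axis, x and y square to its faces.
- square_2: The second tallest of four square reagent bottles: white plastic, 42 x 42 mm section, body 88 mm high up to its flat shoulder, plus a round grey cap 28 mm across and 14 mm high (102 mm in all); 70 to 270 g. Stands on the bench, turned any way. Origin: centre of its underside, z up its axis, x and y square to its faces.
- square_3: The third tallest of four square reagent bottles: white plastic, 42 x 42 mm section, body 70 mm high up to its flat shoulder, plus a round grey cap 28 mm across and 14 mm high (84 mm in all); 70 to 270 g. Stands on the bench, turned any way. Origin: centre of its underside, z up its axis, x and y square to its faces.
- square_4_shortest: The shortest of four square reagent bottles: white plastic, 42 x 42 mm section, body 52 mm high up to its flat shoulder, plus a round grey cap 28 mm across and 14 mm high (66 mm in all); 70 to 270 g. Stands on the bench, turned any way. Origin: centre of its underside, z up its axis, x and y square to its faces.
- round_tall: Round reagent bottle that does not belong in the caddy: same white plastic and grey cap but a round body 42 mm across, 70 mm high plus 14 mm of cap. Stands on the bench among the square ones. Origin: centre of its underside, z up its axis.
- round_short: Round reagent bottle that does not belong in the caddy: same white plastic and grey cap but a round body 42 mm across, 52 mm high plus 14 mm of cap. Stands on the bench among the square ones. Origin: centre of its underside, z up its axis.
- tip_box: Yellow pipette-tip box with white lid, 120 x 85 mm, 51 mm high, a bystander standing on the bench on the side away from the caddy. Origin: centre of its underside.
Mind the look-alikes: they are no part of the job. Leave any brown or red look-alike of the square_3 alone.

How it is judged:
At the end, for the whole second after the job is handed in: Each square bottle upright (0.1 rad) on the floor of its own bay (centre within 12 mm of the bay centre each way), tallest by the handle, then by falling height, released and at rest; round bottles upright, and they and the tip box within 30 mm of their starts (x of square_1_tallest in the frame of caddy between 0.081 and 0.105 m and y of square_1_tallest in the frame of caddy between -0.012 and 0.012 m and z of each of square_1_tallest, square_2, square_3, square_4_shortest in the frame of caddy below 0.01 m and angle between each of square_1_tallest, square_2, square_3, square_4_shortest, round_tall, round_short's own z axis and vertical below 0.1 rad and linear speed of each of square_1_tallest, square_2, square_3, square_4_shortest, round_tall, round_short below 0.02 m/s and angular speed of each of square_1_tallest, square_2, square_3, square_4_shortest below 0.2 rad/s and contact force between each of square_1_tallest, square_2, square_3, square_4_shortest and the fingers below 0.05 N and x of square_2 in the frame of caddy between 0.019 and 0.043 m and y of square_2 in the frame of caddy between -0.012 and 0.012 m and x of square_3 in the frame of caddy between -0.043 and -0.019 m and y of square_3 in the frame of caddy between -0.012 and 0.012 m and x of square_4_shortest in the frame of caddy between -0.105 and -0.081 m and y of square_4_shortest in the frame of caddy between -0.012 and 0.012 m and distance of each of round_tall, round_short, tip_box from where it was at the start of the episode below 0.03 m); the robot touches nothing.
It fails at once if a square bottle is dropped (in free fall more than 30 mm above the bench) ((height (world z) of square_1_tallest above 0.03 m and contact force between square_1_tallest and anything else below 0.005 N) or (height (world z) of square_2 above 0.03 m and contact force between square_2 and anything else below 0.005 N) or (height (world z) of square_3 above 0.03 m and contact force between square_3 and anything else below 0.005 N) or (height (world z) of square_4_shortest above 0.03 m and contact force between square_4_shortest and anything else below 0.005 N)).
It fails at once if a square bottle is knocked over (angle between any of square_1_tallest, square_2, square_3, square_4_shortest's own z axis and vertical above 0.8 rad).
It fails at once if a round bottle or the tip box is pushed away, lifted or knocked over (distance of any of round_tall, round_short, tip_box from where it was at the start of the episode above 0.03 m or angle between any of round_tall, round_short's own z axis and vertical above 0.5 rad).
It also fails if it takes over 102 s, if anything falls off the work surface, if the arm or the gripper's body presses on something with over 40 N, if the wrist force passes 120 N, or if a joint passes its speed limit or range.

ROBOT

A 6-joint arm with a two-finger parallel gripper is mounted at the origin on the work surface. World frame = base frame: x ahead of the robot, y to its left, z up, the work surface at z = 0. Lengths are in m, angles in rad, forces in N, time in s.
With the tool pointing down it reaches from about 0.35 to 0.775 m from the base axis. Payload 7.3 kg.
Tool frame: the origin (TCP) lies between the finger pads; the fingertips stand 8 mm ahead of it and the grasp point (between the pads) lies 11 mm behind it (robot.nose_length is the distance from the TCP to the fingertips, in m); z points along the fingers, y is the line along which they close (so a half turn about z gives the same grasp; the last joint's range is limited). The gripper opens to 92 mm and grips with 3 to 60 N. Pads are 19 mm wide; open, the fingers measure 130 mm over their backs; the gripper's body (75 mm by 190 mm) begins 47 mm behind the grasp point.
Start: joints at [1.167, 0.342, 1.524, -0, 1.275, -0.146], TCP at [0.134, 0.508, 0.235] pointing down, gripper open.
Joint ranges: [-2.53, 2.53], [-0.77, 2.02], [0.04, 2.7], [-1, 4.14], [0.28, 2.66], [-3.11, 3.11]. Speed limits (rad/s): [2.57, 2.57, 3.14, 3.14, 3.14, 3.14].

INTERFACE

Orientations are given as [roll, pitch, yaw] about the fixed x, y, z axes, in that order (R = Rz(yaw) Ry(pitch) Rx(roll)).
In Python, from cell import robot gives the robot as it stands. The module is installed in compiled form; this text tells all that it offers.
- The arm moves only by the shell command python3 -m jog 'ROWS' [FORCE]. ROWS is JSON, a list that holds one entry, the list of rows, each a list of 5 numbers: the gripper's target within -1 to 1 (fully open at 1, half-way at 0, shut at -1), then the shift along the tool's x, y, z in m, then the turn about the tool's z in rad. A call has 1 to 5 rows; each row is the pose to reach, as a shift and turn from the pose commanded when the call began, along the tool's axes at that moment; what a row does not reach only later rows make up. A row lasts 1/12 s, in which the tool goes at most 41.7 mm and 7.16 degrees, less where a joint would pass 70% of its speed; a pose out of reach is approached as far as the arm can. A call with a gripper value outside its range is refused whole. The fingers move at their own pace and stop on an object; FORCE is the grip in N (left out, the last holds). Time passes only in rows, so rows that repeat a pose let the fingers close. It gives the time, the measured TCP pose, the force, the opening and the grip force at its end, in the units of the state.
- robot.observe(): the state, without advancing time (a new reading comes with each control period).
- robot.read_camera(name): name is "scene" or "top" or "wrist"; returns the picture (420x560x3 uint8, red, green, blue); there is no depth.
- robot.camera_model(name): a dict with "camera_matrix" (3x3 intrinsics, pixels), "dist_coeffs" ([k1, k2, p1, p2, k3] as OpenCV has them; the pictures are not rectified), "position" and "attitude" of the camera in the world; the wrist camera has in their place "mount" (4x4, takes a point from camera to tool coordinates, whose origin is the TCP and whose axes are the flange's). Camera axes: x right, y down, z forward; pixel columns grow to the right and rows downward; lengths in m; the calibration is good to about 2 mm. A picture is of the moment at which its call begins: read the wrist's pose just before it. camera_model takes no time and is no camera call.
- robot.hand_in(): hands the job in; it is judged then, once.
The state is a dict: "time": time; "qpos": joint angles; "qvel": joint speeds; "joint_efforts": joint torques, N m; "tool_pos": TCP position; "tool_rot": TCP orientation; "contact_force": force on the tool from outside, world axes, zero at the start; "torque": the same for the moment, N m; "opening": finger opening in m; "grip_force": force on a finger pad.
Only numpy, scipy, OpenCV 4.12 (cv2) and the standard library are available. Lean on these libraries where they do the work, as an engineer would, in place of code of your own. Each camera call takes 0.05 s, during which the arm holds its last target. There are 200 camera calls.

## Working session

There is one attempt and no reset: what is moved stays moved. The work goes in short steps, Python scripts to look and compute and a shell command to move; the robot and the scene stay as the last step left them, time stands still between calls to the robot, and variables do not carry over. Pictures are saved under pics/ and viewed, at most 14 in all, crops included, and the job is handed in when it is done.

```bash
mkdir -p pics; python3 - <<'E'
from cell import robot
import cv2
for n in("top","scene"):
    im=robot.read_camera(n); cv2.imwrite(f"pics/{n}0.png",im[:,:,::-1])
    m=robot.camera_model(n); print(n,m)
print(robot.camera_model("wrist")); print(robot.observe())
E
```

```text
top {'camera_matrix': array([[429.71416092,   0.        , 278.11501418],
       [  0.        , 429.71416092, 212.34525153],
       [  0.        ,   0.        ,   1.        ]]), 'dist_coeffs': array([-0.04582822,  0.        ,  0.        ,  0.        ,  0.        ]), 'position': array([0.46447844, 0.00575495, 0.92149762]), 'attitude': array([-3.08213323, -0.01924559, -1.56498157])}
scene {'camera_matrix': array([[503.29253014,   0.        , 281.97217819],
       [  0.        , 503.29253014, 210.97297189],
       [  0.        ,   0.        ,   1.        ]]), 'dist_coeffs': array([-0.07288107,  0.        ,  0.        ,  0.        ,  0.        ]), 'position': array([0.99998415, 0.65000059, 0.76188359]), 'attitude': array([-2.30541579, -0.01128155,  2.50139676])}
{'camera_matrix': array([[329.54771714,   0.        , 279.17955489],
       [  0.        , 329.54771714, 210.1636387 ],
       [  0.        ,   0.        ,   1.        ]]), 'dist_coeffs': array([-0.01270636,  0.        ,  0.        ,  0.        ,  0.        ]), 'mount': array([[ 2.78746645e-04, -9.57198187e-01, -2.89433158e-01,
  
[... 260 characters left out ...]
  1.00000000e+00]])}
{'time': 0.1, 'qpos': array([ 1.16700624e+00,  3.42637353e-01,  1.52490027e+00, -1.77426422e-05,
        1.27538245e+00, -1.45995645e-01]), 'qvel': array([-0.00028404, -0.00134349, -0.00406813, -0.00133035, -0.00037492,
       -0.00156984]), 'joint_efforts': array([ 1.52786553e-03, -4.32000947e+01, -2.44693029e+01,  7.19767646e-02,
        5.26841905e-02, -3.78176628e-05]), 'tool_pos': array([0.13369503, 0.50734165, 0.23413   ]), 'tool_rot': array([-3.14027689e+00, -1.76322565e-04,  2.88380327e+00]), 'contact_force': array([ 0.47959026, -0.19872654, -0.36967604]), 'torque': array([ 0.04815106, -0.02297052,  0.05480749]), 'grip_force': 0.0, 'opening': 0.09175102067392779}
```

View pics/top0.png

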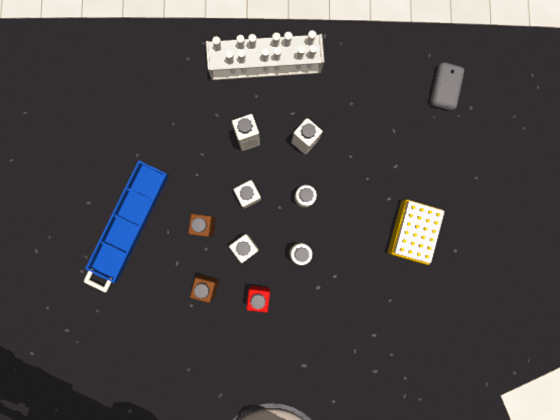

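View pics/scene0.png

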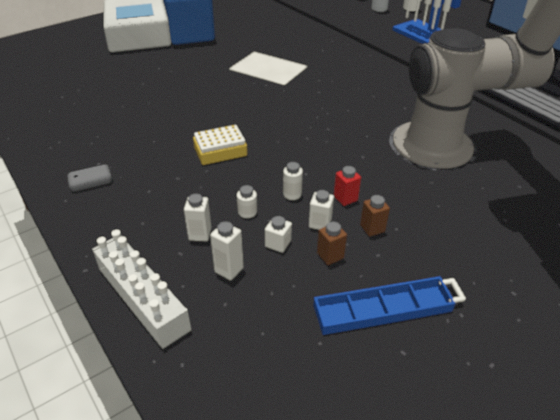

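The top view (image up = +x, left = +y) has four white square bottles. By height, the tallest is at (246,130), which is (227,250) in scene. The second is at (307,135), the short one at (247,193), and the third at (243,248). Round bottles are at (306,195) and (301,254), and the brown and red look-alikes are at (200,225), (203,290) and (258,300). The caddy is on the left, with its handle at (97,282) towards the robot.

I'll fit model outlines to the masks in both cameras.

```bash
cat > h.py <<'E'
import numpy as np,cv2
from scipy.spatial.transform import Rotation as R
from scipy.optimize import minimize
def cam(m,obs=None):
    if "mount" in m:
        T=np.eye(4);T[:3,:3]=R.from_euler("xyz",obs["tool_rot"]).as_matrix();T[:3,3]=obs["tool_pos"];T=T@m["mount"]
    else:
        T=np.eye(4);T[:3,:3]=R.from_euler("xyz",m["attitude"]).as_matrix();T[:3,3]=m["position"]
    return np.linalg.inv(T),m["camera_matrix"],m["dist_coeffs"]
def proj(P,c):
    Ti,K,d=c
    return cv2.projectPoints(np.asarray(P,float),cv2.Rodrigues(Ti[:3,:3])[0],Ti[:3,3],K,d)[0].reshape(-1,2)
def ray(px,c,z):
    Ti,K,d=c;u=cv2.undistortPoints(np.array([[px]],float),K,d)[0,0]
    T=np.linalg.inv(Ti);v=T[:3,:3]@np.r_[u,1];o=T[:3,3];return o+v*(z-o[2])/v[2]
def box(x,y,t,sx,sy,h,z0=0):
    p=np.array([[a*sx/2,b*sy/2,z] for a in(-1,1) for b in(-1,1) for z in(z0,h)])
    return p@R.from_euler("z",t).as_matrix().T+[x,y,0]
def bottle(p,h):
    a=np.linspace(0,6.28,24)
    cap=np.array([[p[0]+.014*np.cos(q),p[1]+.014*np.sin(q),z] for q in a for z in(h,h+.014)])
    return [box(*p,.042,.042,h),cap]
def sil(parts,c,shape,S=4):
    m=np.zeros((shape[0],shape[1]),np.uint8)
    for P in parts:
        cv2.fillConvexPoly(m,cv2.convexHull(np.round(proj(P,c)*16).astype(np.int32)),255,cv2.LINE_AA,4)
    return m/255.
def fit(masks,cams,parts,p0):
    def cost(q):
        p=p0+q*np.array([.01,.01,.2]); s=0
        for m,c in zip(masks,cams):
            r=sil(parts(p),c,m.shape); s+=np.abs(r-m).sum()/m.sum()
        return s
    best=min((minimize(cost,np.array([0,0,k]),method="Nelder-Mead",options=dict(initial_simplex=np.array([0,0,k])+np.array([[0,0,0],[1,0,0],[0,1,0],[0,0,1.]]),xatol=.01,fatol=1e-4)) for k in(-3,-1,1,3)),key=lambda r:r.fun)
    p=p0+best.x*np.array([.01,.01,.2]);return p,best.fun
def blob(mask,px):
    n,l,st,_=cv2.connectedComponentsWithStats(mask.astype(np.uint8))
    return (l==l[int(px[1]),int(px[0])]).astype(float)
E
python3 - <<'E'
from cell import robot
from h import *
ct=cam(robot.camera_model("top"));cs=cam(robot.camera_model("scene"))
t=cv2.imread("pics/top0.png");s=cv2.imread("pics/scene0.png")
def fg(i): return i.max(2)>60
def w(i): return fg(i)&((i.max(2).astype(int)-i.min(2))<60)
N=[("s1",(246,130),(227,255),.106),("s2",(307,135),(200,225),.088),("s3",(243,248),(321,215),.070),("s4",(247,193),(278,238),.052)]
for n,a,b,h in N:
    ma,mb=blob(w(t),a),blob(w(s),b)
    p0=np.r_[ray(a,ct,h)[:2],0.]
    p0[2]=.3
    p,f=fit([ma],[ct],lambda p:bottle(p,h),p0)
    q,g=fit([mb],[cs],lambda p:bottle(p,h),p)
    r,k=fit([ma,mb],[ct,cs],lambda p:bottle(p,h),p)
    print(n,ma.sum(),mb.sum(),p.round(4),round(f,3),q.round(4),round(g,3),r.round(4),round(k,3))
bl=lambda i:(i[:,:,0]>90)&(i[:,:,0].astype(int)-i[:,:,2]>60)
ma=cv2.morphologyEx(blob(bl(t),(132,215)),cv2.MORPH_CLOSE,np.ones((5,5)))
mb=cv2.morphologyEx(blob(bl(s),(365,308)),cv2.MORPH_CLOSE,np.ones((5,5)))
c0=np.r_[ray((125,222),ct,.01)[:2],0]; d=ray((97,282),ct,.01)[:2]-c0[:2]; c0[2]=np.arctan2(d[1],d[0])
cb=lambda p:[box(*p,.252,.066,.025)]
for M,C in(([ma],[ct]),([mb],[cs]),([ma,mb],[ct,cs])):
    p,f=fit(M,C,cb,c0);print("caddy",ma.sum(),mb.sum(),p.round(4),round(f,3))
for n,a,h in(("rt",(301,254),.084),("rs",(306,195),.066),("b1",(199,225),.084),("b2",(202,290),.084),("red",(258,301),.084),("rack",(225,60),.07)):print(n,ray(a,ct,h).round(3))
E
```

```text
s1 776.0 2843.0 [0.6791 0.0555 0.3588] 0.052 [0.6795 0.055  0.3178] 0.435 [0.6792 0.0554 0.3593] 0.49
s2 729.0 2843.0 [ 0.6748 -0.0678  0.8531] 0.046 [ 0.6756 -0.068   0.8468] 0.593 [ 0.6751 -0.0678  0.8486] 0.642
s3 547.0 2014.0 [0.4437 0.0586 0.6434] 0.046 [0.4442 0.0581 0.6008] 0.563 [0.4437 0.0586 0.6431] 0.615
s4 534.0 871.0 [0.5559 0.0537 0.4777] 0.048 [0.5557 0.053  0.4897] 0.045 [0.556  0.0535 2.0464] 0.096
caddy 4005.0 4952.0 [0.4989 0.3089 2.697 ] 0.097
caddy 4005.0 4952.0 [0.4976 0.307  2.7153] 0.055
caddy 4005.0 4952.0 [0.4985 0.3075 2.7018] 0.157
rt [ 0.434 -0.055  0.084]
rs [ 0.551 -0.066  0.066]
b1 [0.489 0.144 0.084]
b2 [0.363 0.136 0.084]
red [0.343 0.028 0.084]
rack [0.825 0.1   0.07 ]
```

The fits agree to about 1 mm between the two cameras and with the given sizes. I'll place the shortest first and start over s4.

```bash
cat > go.py <<'E'
import sys
from cell import robot
from h import *
T={"s4":(.5557,.0535,2.048,.052),"s3":(.4438,.0585,2.210,.070),"s2":(.675,-.0679,2.420,.088),"s1":(.6792,.0554,1.925,.106)}
C=np.array([.4983,.3078]);CY=2.705
u=np.array([np.cos(CY),np.sin(CY)])
for n,d in zip(("s1","s2","s3","s4"),(.093,.031,-.031,-.093)): T["b"+n[1]]=(*(C+d*u),CY,0)
def go(n,z,o=None):
    o=o or robot.observe();t=T[n];M=R.from_euler("xyz",o["tool_rot"]).as_matrix()
    d=M.T@(np.array([t[0],t[1],z])-o["tool_pos"])
    w=(t[2]-o["tool_rot"][2]+np.pi)%(2*np.pi)-np.pi
    print(n,"shift",d.round(4),"turn",round(-w,4),"at",o["tool_pos"].round(4),o["tool_rot"].round(3),"open",round(o["opening"],4),"grip",round(o["grip_force"],1),"F",o["contact_force"].round(1),"t",round(o["time"],2))
if __name__=="__main__": go(sys.argv[1],float(sys.argv[2]))
E
python3 go.py s4 .2
```

```text
s4 shift [-0.5238 -0.3312  0.0345] turn 0.8358 at [0.1337 0.5073 0.2341] [-3.14  -0.     2.884] open 0.0918 grip 0.0 F [ 0.5 -0.2 -0.4] t 0.1
```

```bash
python3 -m jog '[[[0.6,-0.033,-0.021,0.002,0],[0.6,-0.066,-0.042,0.004,0],[0.6,-0.1,-0.063,0.006,0],[0.6,-0.133,-0.084,0.008,0],[0.6,-0.166,-0.105,0.01,0]]]' 20
python3 -m jog '[[[0.6,-0.033,-0.021,0.002,0],[0.6,-0.066,-0.042,0.004,0],[0.6,-0.1,-0.063,0.006,0],[0.6,-0.133,-0.084,0.008,0],[0.6,-0.166,-0.105,0.01,0]]]'
python3 -m jog '[[[0.6,-0.033,-0.021,0.002,0],[0.6,-0.066,-0.042,0.004,0],[0.6,-0.1,-0.063,0.006,0],[0.6,-0.133,-0.084,0.008,0],[0.6,-0.166,-0.105,0.01,0]]]'
python3 -m jog '[[[0.6,-0.026,-0.016,0.004,0.12],[0.6,-0.026,-0.016,0.004,0.24],[0.6,-0.026,-0.016,0.004,0.36],[0.6,-0.026,-0.016,0.004,0.48],[0.6,-0.026,-0.016,0.004,0.6]]]'
python3 -m jog '[[[0.6,0,0,0,0.12],[0.6,0,0,0,0.236],[0.6,0,0,0,0.236],[0.6,0,0,0,0.236]]]'
python3 go.py s4 .12
```

```text
time: 0.52
tool_pos: [0.2682, 0.3623, 0.2244]
tool_rot: [-3.141, -0.0, 2.884]
contact_force: [0.2, 0.9, 0.8]
opening: 0.0734
grip_force: 0.0
time: 0.93
tool_pos: [0.4022, 0.2182, 0.2145]
tool_rot: [3.142, -0.0, 2.884]
contact_force: [1.0, 0.4, 0.6]
opening: 0.0734
grip_force: 0.0
time: 1.35
tool_pos: [0.5359, 0.0743, 0.2043]
tool_rot: [3.142, -0.001, 2.883]
contact_force: [-0.0, 0.2, -0.2]
opening: 0.0735
grip_force: 0.0
time: 1.77
tool_pos: [0.5559, 0.0537, 0.2]
tool_rot: [-3.141, -0.001, 2.277]
contact_force: [-0.4, 0.3, 0.5]
opening: 0.0737
grip_force: 0.0
time: 2.1
tool_pos: [0.556, 0.054, 0.2004]
tool_rot: [-3.141, -0.0, 2.051]
contact_force: [-0.2, 0.6, -0.4]
opening: 0.0733
grip_force: 0.0
s4 shift [-0.0004 -0.0004  0.0804] turn 0.0032 at [0.556  0.054  0.2004] [-3.141 -0.     2.051] open 0.0733 grip 0.0 F [-0.2  0.6 -0.4] t 2.1
```

Now I'll confirm s4 in the wrist view, with the fitted outlines drawn over it.

```bash
cat > wr.py <<'E'
import sys
from go import *
o=robot.observe();im=robot.read_camera("wrist")[:,:,::-1].copy();c=cam(robot.camera_model("wrist"),o)
cv2.imwrite("pics/raw_"+sys.argv[1]+".png",im)
def dr(P): cv2.polylines(im,[np.round(proj(P,c)).astype(int)],True,(0,255,0),1)
for n in sys.argv[2:]:
    t=T[n]
    if n[0]=="s":
        for z in(0,t[3]): dr(box(t[0],t[1],t[2],.042,.042,z,z)[[0,2,6,4]])
    else: dr(box(t[0],t[1],t[2],.058,.058,.025,.025)[[0,2,6,4]])
cv2.imwrite("pics/"+sys.argv[1]+".png",im);np.save("pics/"+sys.argv[1]+".npy",[o["tool_pos"],o["tool_rot"]])
E
python3 wr.py w4 s4 s1 s3
```

```text
(no output)
```

View pics/w4.png

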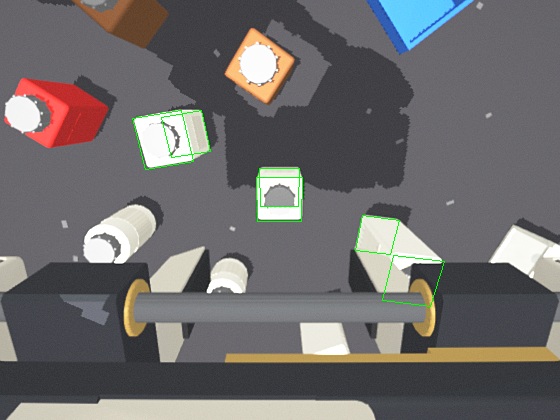

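The wrist view shows s4, white and square, at (280,195) under the outline. s3 at (172,138) and s1 at (400,255) also line up. The fingers straddle s4, so I'll descend, grip and lift.

```bash
python3 -m jog '[[[0.6,0,0,0.035,0],[0.6,0,0,0.07,0],[0.6,0,0,0.1,0],[0.6,0,0,0.13,0],[0.6,0,0,0.15,0]]]' 20
python3 -m jog '[[[0.6,0,0,0.01,0],[0.6,0,0,0.016,0],[-0.5,0,0,0.016,0],[-0.5,0,0,0.016,0],[-0.5,0,0,0.016,0]]]' 20
python3 -m jog '[[[-0.5,0,0,0,0],[-0.5,0,0,0,0],[-0.5,0,0,-0.01,0],[-0.5,0,0,-0.025,0],[-0.5,0,0,-0.04,0]]]' 20
python3 go.py b4 .14
```

```text
time: 2.57
tool_pos: [0.5547, 0.0541, 0.0479]
tool_rot: [-3.139, -0.002, 2.051]
contact_force: [0.6, -0.5, 0.3]
opening: 0.0735
grip_force: 0.0
time: 2.98
tool_pos: [0.5572, 0.054, 0.0361]
tool_rot: [3.139, 0.001, 2.048]
contact_force: [-0.9, 0.0, 0.2]
opening: 0.0581
grip_force: 0.0
time: 3.4
tool_pos: [0.5559, 0.054, 0.0757]
tool_rot: [-3.141, -0.0, 2.048]
contact_force: [0.4, 0.6, -0.1]
opening: 0.0421
grip_force: 20.0
b4 shift [ 0.1783  0.1221 -0.0643] turn -0.6572 at [0.5559 0.054  0.0757] [-3.141 -0.     2.048] open 0.0421 grip 20.0 F [ 0.4  0.6 -0.1] t 3.4
```

```bash
python3 -m jog '[[[-0.5,0,0,-0.03,0],[-0.5,0.02,0.015,-0.06,0],[-0.5,0.05,0.034,-0.065,0],[-0.5,0.08,0.055,-0.065,0],[-0.5,0.11,0.075,-0.065,0]]]' 20
python3 -m jog '[[[-0.5,0.03,0.021,0,-0.1],[-0.5,0.055,0.037,0,-0.22],[-0.5,0.068,0.047,0,-0.34],[-0.5,0.068,0.047,0,-0.46],[-0.5,0.068,0.047,0,-0.57]]]'
python3 -m jog '[[[-0.5,0,0,0,-0.087],[-0.5,0,0,0,-0.087],[-0.5,0,0,0,-0.087]]]'
python3 go.py b4 .045; python3 wr.py c4 b4 b3 b2 b1
```

```text
time: 3.82
tool_pos: [0.5729, 0.1875, 0.1421]
tool_rot: [3.138, 0.001, 2.047]
contact_force: [1.2, 0.6, -1.8]
opening: 0.0419
grip_force: 20.0
time: 4.23
tool_pos: [0.5824, 0.2697, 0.1404]
tool_rot: [3.141, 0.0, 2.626]
contact_force: [1.1, -0.9, -0.7]
opening: 0.0419
grip_force: 20.0
time: 4.48
tool_pos: [0.5827, 0.2682, 0.1404]
tool_rot: [3.141, 0.0, 2.702]
contact_force: [0.0, -0.6, -1.0]
opening: 0.0416
grip_force: 20.0
b4 shift [0.0003 0.0001 0.0954] turn -0.0028 at [0.5827 0.2682 0.1404] [3.141 0.    2.702] open 0.0416 grip 20.0 F [ 0.  -0.6 -1. ] t 4.48
```

View pics/c4.png

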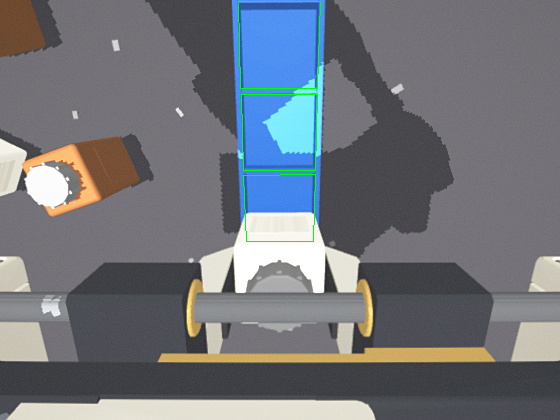

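The bay outlines sit squarely on the caddy: walls at columns 240–320, dividers at rows 90 and 172. The bottle is centred over the last bay, so I'll lower it.

```bash
python3 -m jog '[[[-0.5,0,0,0.025,0],[-0.5,0,0,0.05,0],[-0.5,0,0,0.07,0],[-0.5,0,0,0.085,0],[-0.5,0,0,0.09,0]]]' 20
python3 -m jog '[[[-0.5,0,0,0.004,0],[-0.5,0,0,0.008,0],[-0.5,0,0,0.0095,0],[-0.5,0,0,0.0095,0],[-0.5,0,0,0.0095,0]]]'
python3 go.py b4 .045
```

```text
time: 4.95
tool_pos: [0.5814, 0.2675, 0.0472]
tool_rot: [-3.139, -0.003, 2.702]
contact_force: [0.2, -0.3, -1.1]
opening: 0.0417
grip_force: 20.0
time: 5.37
tool_pos: [0.5836, 0.2683, 0.0417]
tool_rot: [3.14, 0.002, 2.704]
contact_force: [-1.0, 0.0, 3.4]
opening: 0.0416
grip_force: 20.0
b4 shift [ 0.0009 -0.0003 -0.0033] turn -0.0006 at [0.5836 0.2683 0.0417] [3.140e+00 2.000e-03 2.704e+00] open 0.0416 grip 20.0 F [-1.   0.   3.4] t 5.37
```

```bash
python3 -m jog '[[[0,0,0,0,0],[0.2,0,0,0,0],[0.4,0,0,0,0],[0.4,0,0,0,0],[0.4,0,0,0,0]]]' 20
python3 -m jog '[[[0.6,0,0,-0.02,0],[0.6,0,0,-0.05,0],[0.6,0,0,-0.08,0],[0.6,0,0,-0.11,0],[0.6,0,0,-0.11,0]]]'
python3 go.py s3 .15
```

```text
time: 5.78
tool_pos: [0.5828, 0.2682, 0.0402]
tool_rot: [3.142, -0.0, 2.705]
contact_force: [0.4, 0.5, -0.2]
opening: 0.0634
grip_force: 0.0
time: 6.2
tool_pos: [0.5858, 0.2693, 0.1572]
tool_rot: [3.134, 0.008, 2.705]
contact_force: [1.5, 0.9, 0.6]
opening: 0.0733
grip_force: 0.0
s3 shift [ 0.0396 -0.2511  0.0048] turn 0.4949 at [0.5858 0.2693 0.1572] [3.134 0.008 2.705] open 0.0733 grip 0.0 F [1.5 0.9 0.6] t 6.2
```

```bash
python3 -m jog '[[[0.6,0.006,-0.04,0,0],[0.6,0.012,-0.08,0,0],[0.6,0.018,-0.12,0,0],[0.6,0.024,-0.16,0,0],[0.6,0.03,-0.2,0,0]]]'
python3 -m jog '[[[0.6,0.008,-0.04,0,0.12],[0.6,0.009,-0.051,0,0.24],[0.6,0.009,-0.051,0,0.36],[0.6,0.009,-0.051,0,0.48],[0.6,0.009,-0.051,0,0.495]]]'
python3 -m jog '[[[0.6,0,0,0,0],[0.6,0,0,0,0]]]'
python3 go.py s3 .052;python3 wr.py w3 s3 s2 s1; 
```

```text
time: 6.62
tool_pos: [0.4695, 0.0985, 0.1499]
tool_rot: [-3.142, -0.0, 2.705]
contact_force: [0.9, -0.5, -0.1]
opening: 0.0738
grip_force: 0.0
time: 7.03
tool_pos: [0.4412, 0.0569, 0.1502]
tool_rot: [3.141, 0.0, 2.204]
contact_force: [0.3, 0.2, 0.2]
opening: 0.0734
grip_force: 0.0
time: 7.2
tool_pos: [0.4413, 0.0574, 0.1501]
tool_rot: [-3.142, -0.0, 2.213]
contact_force: [-1.3, 0.2, -0.4]
opening: 0.0733
grip_force: 0.0
s3 shift [-0.0006  0.0027  0.0981] turn 0.0033 at [0.4413 0.0574 0.1501] [-3.142 -0.     2.213] open 0.0733 grip 0.0 F [-1.3  0.2 -0.4] t 7.2
```

View pics/w3.png

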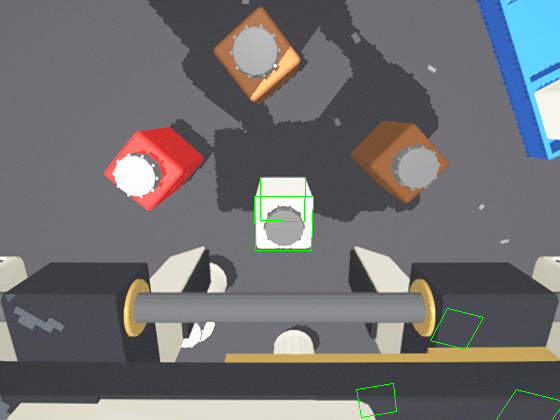

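The wrist view shows s3, white and square, under its outline at (284,215), with red and brown look-alikes clear on either side. I'll grasp it.

```bash
python3 -m jog '[[[0.6,0,0.0025,0.025,0],[0.6,0,0.0025,0.05,0],[0.6,0,0.0025,0.075,0],[0.6,0,0.0025,0.092,0],[0.6,0,0.0025,0.098,0]]]' 20
python3 -m jog '[[[0.2,0,0,0,0],[-0.5,0,0,0,0],[-0.5,0,0,0,0],[-0.5,0,0,0,0],[-0.5,0,0,0,0]]]'
python3 -m jog '[[[-0.5,0,0,0,0],[-0.5,0,0,-0.01,0],[-0.5,0,0,-0.03,0],[-0.5,0,0,-0.06,0],[-0.5,0,0,-0.09,0]]]'
python3 -m jog '[[[-0.5,0,0,-0.02,0],[-0.5,0,0,-0.02,0]]]'
python3 go.py b3 .16
```

```text
time: 7.67
tool_pos: [0.4418, 0.059, 0.0499]
tool_rot: [-3.138, -0.003, 2.212]
contact_force: [-0.7, 0.0, 0.7]
opening: 0.0733
grip_force: 0.0
time: 8.08
tool_pos: [0.4439, 0.0587, 0.0531]
tool_rot: [3.14, 0.001, 2.21]
contact_force: [0.5, 0.2, -0.5]
opening: 0.0448
grip_force: 0.0
time: 8.5
tool_pos: [0.4424, 0.0587, 0.1429]
tool_rot: [-3.14, -0.001, 2.21]
contact_force: [1.1, 0.4, -0.7]
opening: 0.0418
grip_force: 20.0
time: 8.67
tool_pos: [0.4455, 0.0587, 0.1663]
tool_rot: [3.135, 0.005, 2.21]
contact_force: [0.8, -0.6, -1.5]
opening: 0.042
grip_force: 20.0
b3 shift [0.1412 0.2056 0.0069] turn -0.4951 at [0.4455 0.0587 0.1663] [3.135 0.005 2.21 ] open 0.042 grip 20.0 F [ 0.8 -0.6 -1.5] t 8.67
```

```bash
python3 -m jog '[[[-0.5,0.015,0.022,0,0],[-0.5,0.035,0.052,0,0],[-0.5,0.055,0.081,0,0],[-0.5,0.075,0.111,0,0],[-0.5,0.095,0.14,0,0]]]'
python3 -m jog '[[[-0.5,0.02,0.028,0,-0.1],[-0.5,0.037,0.054,0,-0.22],[-0.5,0.046,0.066,0,-0.34],[-0.5,0.046,0.066,0,-0.46],[-0.5,0.046,0.066,0,-0.495]]]'
python3 -m jog '[[[-0.5,0,0,0,0],[-0.5,0,0,0,0]]]'
python3 go.py b3 .057
```

```text
time: 9.08
tool_pos: [0.4988, 0.22, 0.1612]
tool_rot: [-3.14, -0.001, 2.21]
contact_force: [1.1, -0.6, -1.2]
opening: 0.0421
grip_force: 20.0
time: 9.5
tool_pos: [0.5238, 0.2958, 0.1603]
tool_rot: [-3.14, -0.002, 2.713]
contact_force: [0.3, -1.1, -1.8]
opening: 0.0417
grip_force: 20.0
time: 9.67
tool_pos: [0.524, 0.2946, 0.1611]
tool_rot: [-3.14, -0.001, 2.703]
contact_force: [-0.1, -0.6, -1.0]
opening: 0.0422
grip_force: 20.0
b3 shift [-0.0022  0.0013  0.1041] turn -0.0017 at [0.524  0.2946 0.1611] [-3.140e+00 -1.000e-03  2.703e+00] open 0.0422 grip 20.0 F [-0.1 -0.6 -1. ] t 9.67
```

```bash
python3 -m jog '[[[-0.5,-0.002,0.001,0.025,0],[-0.5,-0.002,0.001,0.05,0],[-0.5,-0.002,0.001,0.075,0],[-0.5,-0.002,0.001,0.09,0],[-0.5,-0.002,0.001,0.097,0]]]' 20
python3 -m jog '[[[-0.5,0,0,0.004,0],[-0.5,0,0,0.007,0],[-0.5,0,0,0.008,0],[-0.5,0,0,0.008,0],[-0.5,0,0,0.008,0]]]'
python3 go.py b3 .056
```

```text
time: 10.08
tool_pos: [0.5252, 0.2938, 0.0623]
tool_rot: [-3.138, -0.003, 2.703]
contact_force: [-0.6, -0.1, -0.4]
opening: 0.0419
grip_force: 20.0
time: 10.5
tool_pos: [0.5273, 0.295, 0.0582]
tool_rot: [3.14, 0.001, 2.705]
contact_force: [0.7, 0.5, -1.6]
opening: 0.0419
grip_force: 20.0
b3 shift [ 0.0007 -0.0007  0.0022] turn -0.0004 at [0.5273 0.295  0.0582] [3.140e+00 1.000e-03 2.705e+00] open 0.0419 grip 20.0 F [ 0.7  0.5 -1.6] t 10.5
```

```bash
python3 -m jog '[[[-0.5,0,0,0.001,0],[-0.5,0,0,0.0015,0],[-0.5,0,0,0.0015,0]]]' 20
python3 -m jog '[[[0,0,0,0,0],[0.2,0,0,0,0],[0.4,0,0,0,0],[0.4,0,0,0,0],[0.4,0,0,0,0]]]'
python3 -m jog '[[[0.6,0,0,-0.02,0],[0.6,0,0,-0.05,0],[0.6,0,0,-0.08,0],[0.6,0,0,-0.11,0],[0.6,0,0,-0.13,0]]]'
python3 go.py s2 .185
```

```text
time: 10.75
tool_pos: [0.5273, 0.2951, 0.057]
tool_rot: [3.14, 0.001, 2.705]
contact_force: [-0.7, -0.3, 4.5]
opening: 0.0421
grip_force: 20.0
time: 11.17
tool_pos: [0.5267, 0.2948, 0.0556]
tool_rot: [-3.142, -0.0, 2.705]
contact_force: [0.2, 0.1, 0.0]
opening: 0.0637
grip_force: 0.0
time: 11.58
tool_pos: [0.5275, 0.2951, 0.1888]
tool_rot: [3.139, 0.002, 2.705]
contact_force: [1.3, 0.5, -0.8]
opening: 0.0734
grip_force: 0.0
s2 shift [-0.2872 -0.2665  0.0038] turn 0.2848 at [0.5275 0.2951 0.1888] [3.139e+00 2.000e-03 2.705e+00] open 0.0734 grip 0.0 F [ 1.3  0.5 -0.8] t 11.58
```

```bash
python3 -m jog '[[[0.6,-0.029,-0.027,0,0],[0.6,-0.058,-0.054,0,0],[0.6,-0.087,-0.081,0,0],[0.6,-0.116,-0.108,0,0],[0.6,-0.145,-0.135,0,0]]]'
python3 -m jog '[[[0.6,-0.029,-0.027,0,0],[0.6,-0.058,-0.054,0,0],[0.6,-0.087,-0.081,0,0],[0.6,-0.116,-0.108,0,0],[0.6,-0.142,-0.1315,0,0]]]'
python3 -m jog '[[[0.6,0,0,0,0.12],[0.6,0,0,0,0.24],[0.6,0,0,0,0.285],[0.6,0,0,0,0.285],[0.6,0,0,0,0.285]]]'
python3 go.py s2 .070;python3 wr.py w2 s2 s1 
```

```text
time: 12.0
tool_pos: [0.6014, 0.1095, 0.1858]
tool_rot: [3.141, 0.0, 2.705]
contact_force: [0.6, 0.6, -0.3]
opening: 0.0733
grip_force: 0.0
time: 12.42
tool_pos: [0.6745, -0.0707, 0.1855]
tool_rot: [-3.141, -0.0, 2.704]
contact_force: [0.5, -0.6, -0.0]
opening: 0.0737
grip_force: 0.0
time: 12.83
tool_pos: [0.674, -0.0681, 0.1855]
tool_rot: [-3.141, -0.0, 2.422]
contact_force: [-0.1, 0.5, -0.6]
opening: 0.0736
grip_force: 0.0
s2 shift [-0.0007  0.0008  0.1155] turn 0.0016 at [ 0.674  -0.0681  0.1855] [-3.141 -0.     2.422] open 0.0736 grip 0.0 F [-0.1  0.5 -0.6] t 12.83
```

View pics/w2.png

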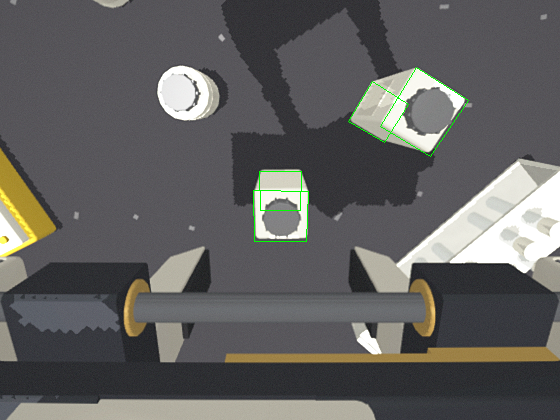

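s2, white and square, lies under its outline at (281,205). The rack and s1 are clear of the fingers.

```bash
python3 -m jog '[[[0.6,0,0.001,0.025,0],[0.6,0,0.001,0.055,0],[0.6,0,0.001,0.085,0],[0.6,0,0.001,0.105,0],[0.6,0,0.001,0.1155,0]]]' 20
python3 -m jog '[[[0.2,0,0,0,0],[-0.5,0,0,0,0],[-0.5,0,0,0,0],[-0.5,0,0,0,0],[-0.5,0,0,0,0]]]'
python3 -m jog '[[[-0.5,0,0,0,0],[-0.5,0,0,-0.01,0],[-0.5,0,0,-0.03,0],[-0.5,0,0,-0.06,0],[-0.5,0,0,-0.09,0]]]'
python3 -m jog '[[[-0.5,0,0,-0.02,0],[-0.5,0,0,-0.05,0],[-0.5,0,0,-0.06,0],[-0.5,0,0,-0.06,0]]]'
python3 go.py b2 .22
```

```text
time: 13.3
tool_pos: [0.673, -0.0667, 0.0668]
tool_rot: [-3.139, -0.004, 2.422]
contact_force: [0.0, 0.6, -0.7]
opening: 0.0736
grip_force: 0.0
time: 13.72
tool_pos: [0.6756, -0.0675, 0.0719]
tool_rot: [3.14, 0.002, 2.42]
contact_force: [-0.5, -0.6, 0.3]
opening: 0.0443
grip_force: 0.0
time: 14.13
tool_pos: [0.674, -0.0672, 0.1608]
tool_rot: [-3.14, -0.002, 2.42]
contact_force: [0.1, -0.2, -1.3]
opening: 0.0421
grip_force: 20.0
time: 14.47
tool_pos: [0.676, -0.0676, 0.2241]
tool_rot: [3.138, 0.006, 2.42]
contact_force: [-1.0, 0.2, -1.9]
opening: 0.0421
grip_force: 20.0
b2 shift [0.4112 0.1556 0.0022] turn -0.2851 at [ 0.676  -0.0676  0.2241] [3.138 0.006 2.42 ] open 0.0421 grip 20.0 F [-1.   0.2 -1.9] t 14.47
```

```bash
python3 -m jog '[[[-0.5,0.02,0.008,0,0],[-0.5,0.055,0.021,0,0],[-0.5,0.091,0.034,0,0],[-0.5,0.127,0.048,0,0],[-0.5,0.163,0.062,0,0]]]'
python3 -m jog '[[[-0.5,0.036,0.0135,0,0],[-0.5,0.072,0.027,0,0],[-0.5,0.108,0.041,0,0],[-0.5,0.144,0.0545,0,0],[-0.5,0.18,0.068,0,0]]]'
python3 -m jog '[[[-0.5,0.03,0.011,0,-0.1],[-0.5,0.05,0.019,0,-0.2],[-0.5,0.065,0.0245,0,-0.285],[-0.5,0.068,0.0256,0,-0.285],[-0.5,0.068,0.0256,0,-0.285]]]'
python3 -m jog '[[[-0.5,0,0,0,0],[-0.5,0,0,0,0]]]'
python3 go.py b2 .077
```

```text
time: 14.88
tool_pos: [0.5913, 0.088, 0.2179]
tool_rot: [-3.139, -0.003, 2.419]
contact_force: [0.6, 0.8, -1.5]
opening: 0.0417
grip_force: 20.0
time: 15.3
tool_pos: [0.5011, 0.258, 0.2183]
tool_rot: [-3.139, -0.002, 2.42]
contact_force: [0.8, 1.3, -1.9]
opening: 0.0422
grip_force: 20.0
time: 15.72
tool_pos: [0.4679, 0.3214, 0.2187]
tool_rot: [-3.139, -0.002, 2.705]
contact_force: [0.1, -1.0, -1.7]
opening: 0.0419
grip_force: 20.0
time: 15.88
tool_pos: [0.4695, 0.3199, 0.2196]
tool_rot: [-3.141, -0.0, 2.702]
contact_force: [0.7, 0.3, -1.9]
opening: 0.0416
grip_force: 20.0
b2 shift [-0.0003  0.0013  0.1426] turn -0.003 at [0.4695 0.3199 0.2196] [-3.141 -0.     2.702] open 0.0416 grip 20.0 F [ 0.7  0.3 -1.9] t 15.88
```

```bash
python3 -m jog '[[[-0.5,0,0.001,0.02,0],[-0.5,0,0.001,0.045,0],[-0.5,0,0.001,0.075,0],[-0.5,0,0.001,0.1,0],[-0.5,0,0.001,0.12,0]]]' 20
python3 -m jog '[[[-0.5,0,0,0.01,0],[-0.5,0,0,0.016,0],[-0.5,0,0,0.02,0],[-0.5,0,0,0.022,0],[-0.5,0,0,0.023,0]]]'
python3 -m jog '[[[-0.5,0,0,0.001,0],[-0.5,0,0,0.0015,0],[-0.5,0,0,0.0015,0]]]'
python3 go.py b2 .074
```

```text
time: 16.3
tool_pos: [0.4694, 0.3203, 0.0981]
tool_rot: [-3.14, -0.001, 2.702]
contact_force: [0.3, -0.3, -2.5]
opening: 0.0421
grip_force: 20.0
time: 16.72
tool_pos: [0.4701, 0.3221, 0.078]
tool_rot: [3.14, 0.001, 2.704]
contact_force: [-0.8, -0.4, -2.0]
opening: 0.0417
grip_force: 20.0
time: 16.97
tool_pos: [0.4697, 0.3221, 0.0762]
tool_rot: [3.141, 0.001, 2.705]
contact_force: [-0.7, -0.2, -1.7]
opening: 0.0418
grip_force: 20.0
b2 shift [-0.001  -0.0009  0.0022] turn -0.0001 at [0.4697 0.3221 0.0762] [3.141e+00 1.000e-03 2.705e+00] open 0.0418 grip 20.0 F [-0.7 -0.2 -1.7] t 16.97
```

```bash
python3 -m jog '[[[-0.5,0,0,0.001,0],[-0.5,0,0,0.002,0],[-0.5,0,0,0.002,0],[-0.5,0,0,0.002,0]]]' 20
```

```text
time: 17.3
tool_pos: [0.4698, 0.3222, 0.0756]
tool_rot: [3.14, 0.001, 2.705]
contact_force: [-3.2, -1.5, 10.1]
opening: 0.0419
grip_force: 20.0
```

```bash
python3 -m jog '[[[-0.5,0,0,-0.0015,0],[0,0,0,-0.0015,0],[0.2,0,0,-0.0015,0],[0.4,0,0,-0.0015,0],[0.4,0,0,-0.0015,0]]]'
python3 -m jog '[[[0.4,0,0,0,0],[0.6,0,0,-0.02,0],[0.6,0,0,-0.05,0],[0.6,0,0,-0.08,0],[0.6,0,0,-0.11,0]]]'
python3 -m jog '[[[0.6,0,0,-0.02,0],[0.6,0,0,-0.02,0]]]'
python3 go.py s1 .205
```

```text
time: 17.72
tool_pos: [0.4695, 0.322, 0.0751]
tool_rot: [3.142, -0.0, 2.705]
contact_force: [0.4, -0.4, 0.3]
opening: 0.0611
grip_force: 0.0
time: 18.13
tool_pos: [0.4692, 0.3218, 0.1862]
tool_rot: [-3.141, -0.001, 2.705]
contact_force: [1.0, -0.6, 0.7]
opening: 0.0731
grip_force: 0.0
time: 18.3
tool_pos: [0.4715, 0.323, 0.2102]
tool_rot: [3.135, 0.005, 2.705]
contact_force: [-0.4, 0.3, 0.3]
opening: 0.0735
grip_force: 0.0
s1 shift [-0.3014 -0.1547  0.0057] turn 0.7799 at [0.4715 0.323  0.2102] [3.135 0.005 2.705] open 0.0735 grip 0.0 F [-0.4  0.3  0.3] t 18.3
```

```bash
python3 -m jog '[[[0.6,-0.034,-0.017,0,0],[0.6,-0.068,-0.034,0,0],[0.6,-0.1,-0.051,0,0],[0.6,-0.134,-0.068,0,0],[0.6,-0.166,-0.085,0,0]]]'
python3 -m jog '[[[0.6,-0.034,-0.017,0,0.12],[0.6,-0.068,-0.034,0,0.24],[0.6,-0.1,-0.051,0,0.36],[0.6,-0.134,-0.069,0,0.48],[0.6,-0.1345,-0.0695,0,0.6]]]'
python3 -m jog '[[[0.6,0,0,0,0.12],[0.6,0,0,0,0.18],[0.6,0,0,0,0.18],[0.6,0,0,0,0.18]]]'
python3 go.py s1 .088;python3 wr.py w1 s1
```

```text
time: 18.72
tool_pos: [0.5846, 0.1731, 0.2043]
tool_rot: [-3.141, -0.001, 2.705]
contact_force: [0.2, 0.7, 0.1]
opening: 0.0734
grip_force: 0.0
time: 19.13
tool_pos: [0.6792, 0.0482, 0.203]
tool_rot: [-3.14, 0.002, 2.093]
contact_force: [0.0, 0.2, -1.0]
opening: 0.0734
grip_force: 0.0
time: 19.47
tool_pos: [0.6762, 0.0548, 0.2043]
tool_rot: [-3.14, -0.001, 1.927]
contact_force: [0.9, -0.1, -0.5]
opening: 0.0735
grip_force: 0.0
s1 shift [-0.0006  0.0032  0.1163] turn 0.0019 at [0.6762 0.0548 0.2043] [-3.140e+00 -1.000e-03  1.927e+00] open 0.0735 grip 0.0 F [ 0.9 -0.1 -0.5] t 19.47
```

View pics/w1.png

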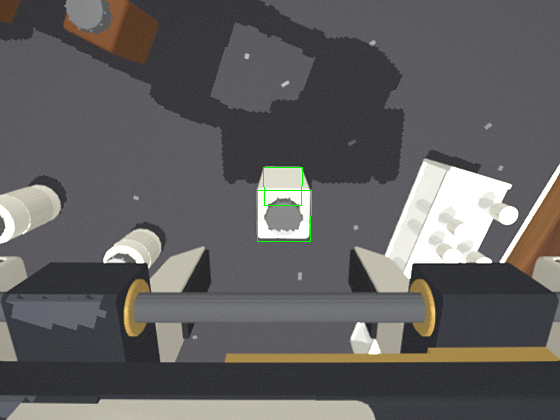

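s1 is the tall white square bottle under its outline at (284,205), with the rack to the right of the open finger. Grasping.

```bash
python3 -m jog '[[[0.6,0,0.003,0.025,0],[0.6,0,0.003,0.055,0],[0.6,0,0.003,0.085,0],[0.6,0,0.003,0.105,0],[0.6,0,0.003,0.116,0]]]' 20
python3 -m jog '[[[0.2,0,0,0,0],[-0.5,0,0,0,0],[-0.5,0,0,0,0],[-0.5,0,0,0,0],[-0.5,0,0,0,0]]]'
python3 -m jog '[[[-0.5,0,0,0,0],[-0.5,0,0,-0.01,0],[-0.5,0,0,-0.03,0],[-0.5,0,0,-0.06,0],[-0.5,0,0,-0.09,0]]]'
python3 -m jog '[[[-0.5,0,0,-0.02,0],[-0.5,0,0,-0.05,0],[-0.5,0,0,-0.055,0],[-0.5,0,0,-0.055,0]]]'
python3 go.py b1 .23
```

```text
time: 19.93
tool_pos: [0.6774, 0.0562, 0.0857]
tool_rot: [-3.137, -0.002, 1.927]
contact_force: [-1.1, 0.4, -0.7]
opening: 0.0735
grip_force: 0.0
time: 20.35
tool_pos: [0.68, 0.0559, 0.0909]
tool_rot: [3.139, 0.001, 1.925]
contact_force: [0.6, -0.2, 0.2]
opening: 0.0448
grip_force: 0.0
time: 20.77
tool_pos: [0.6784, 0.0559, 0.1797]
tool_rot: [-3.139, -0.001, 1.925]
contact_force: [1.0, -0.8, -1.9]
opening: 0.0419
grip_force: 20.0
time: 21.1
tool_pos: [0.6802, 0.0559, 0.2369]
tool_rot: [3.137, 0.002, 1.925]
contact_force: [0.1, 0.2, -3.0]
opening: 0.0416
grip_force: 20.0
b1 shift [ 0.3655 -0.1487  0.0055] turn -0.7801 at [0.6802 0.0559 0.2369] [3.137e+00 2.000e-03 1.925e+00] open 0.0416 grip 20.0 F [ 0.1  0.2 -3. ] t 21.1
```

```bash
python3 -m jog '[[[-0.5,0.02,-0.008,0,0],[-0.5,0.053,-0.0215,0,0],[-0.5,0.088,-0.036,0,0],[-0.5,0.123,-0.05,0,0],[-0.5,0.158,-0.064,0,0]]]'
python3 -m jog '[[[-0.5,0.035,-0.014,0,-0.1],[-0.5,0.07,-0.028,0,-0.2],[-0.5,0.105,-0.043,0,-0.3],[-0.5,0.14,-0.057,0,-0.4],[-0.5,0.165,-0.067,0,-0.5]]]'
python3 -m jog '[[[-0.5,0.0225,-0.03,0,-0.1],[-0.5,0.0225,-0.03,0,-0.2],[-0.5,0.0225,-0.03,0,-0.28],[-0.5,0.0225,-0.03,0,-0.28],[-0.5,0.0225,-0.03,0,-0.28]]]'
python3 go.py b1 .094
```

```text
time: 21.52
tool_pos: [0.562, 0.1825, 0.2316]
tool_rot: [-3.137, -0.001, 1.924]
contact_force: [0.4, 1.4, -2.0]
opening: 0.0419
grip_force: 20.0
time: 21.93
tool_pos: [0.4409, 0.3149, 0.2321]
tool_rot: [-3.138, -0.002, 2.431]
contact_force: [0.8, 0.1, -3.0]
opening: 0.042
grip_force: 20.0
time: 22.35
tool_pos: [0.4071, 0.3053, 0.2329]
tool_rot: [-3.14, -0.001, 2.702]
contact_force: [0.5, -0.0, -1.8]
opening: 0.0417
grip_force: 20.0
b1 shift [0.0113 0.0411 0.1388] turn -0.0026 at [0.4071 0.3053 0.2329] [-3.140e+00 -1.000e-03  2.702e+00] open 0.0417 grip 20.0 F [ 0.5 -0.  -1.8] t 22.35
```

```bash
python3 -m jog '[[[-0.5,0.004,0.02,0,0],[-0.5,0.009,0.035,0,0],[-0.5,0.011,0.041,0,0],[-0.5,0.011,0.041,0,0],[-0.5,0.011,0.041,0,0]]]' 20
python3 -m jog '[[[-0.5,0,0,0,0],[-0.5,0,0,0,0]]]'
python3 go.py b1 .094; python3 wr.py c1 b1
```

```text
time: 22.77
tool_pos: [0.4149, 0.3469, 0.2334]
tool_rot: [-3.14, -0.001, 2.704]
contact_force: [-0.4, 0.0, -2.3]
opening: 0.042
grip_force: 20.0
time: 22.93
tool_pos: [0.415, 0.3466, 0.2341]
tool_rot: [-3.141, -0.0, 2.704]
contact_force: [-0.1, -0.4, -1.6]
opening: 0.0419
grip_force: 20.0
b1 shift [1.100e-03 1.000e-04 1.401e-01] turn -0.0012 at [0.415  0.3466 0.2341] [-3.141 -0.     2.704] open 0.0419 grip 20.0 F [-0.1 -0.4 -1.6] t 22.93
```

```bash
python3 -m jog '[[[-0.5,0.001,0,0.02,0],[-0.5,0.001,0,0.045,0],[-0.5,0.001,0,0.075,0],[-0.5,0.001,0,0.1,0],[-0.5,0.001,0,0.118,0]]]' 20
python3 -m jog '[[[-0.5,0,0,0.01,0],[-0.5,0,0,0.016,0],[-0.5,0,0,0.019,0],[-0.5,0,0,0.0205,0],[-0.5,0,0,0.0205,0]]]'
python3 -m jog '[[[-0.5,0,0,0.001,0],[-0.5,0,0,0.0015,0],[-0.5,0,0,0.0015,0]]]'
python3 go.py b1 .094
```

```text
time: 23.4
tool_pos: [0.4134, 0.3468, 0.1142]
tool_rot: [-3.14, -0.001, 2.704]
contact_force: [0.5, 0.2, -2.1]
opening: 0.0418
grip_force: 20.0
time: 23.82
tool_pos: [0.4147, 0.3481, 0.0965]
tool_rot: [3.14, 0.001, 2.705]
contact_force: [-0.0, 0.4, -1.8]
opening: 0.0416
grip_force: 20.0
time: 24.07
tool_pos: [0.4144, 0.348, 0.0948]
tool_rot: [3.141, 0.001, 2.705]
contact_force: [0.1, -1.5, -1.3]
opening: 0.0418
grip_force: 20.0
b1 shift [-0.     -0.001   0.0008] turn -0.0002 at [0.4144 0.348  0.0948] [3.141e+00 1.000e-03 2.705e+00] open 0.0418 grip 20.0 F [ 0.1 -1.5 -1.3] t 24.07
```

```bash
python3 -m jog '[[[-0.5,0,0,0.0005,0],[-0.5,0,0,0.001,0],[-0.5,0,0,0.001,0],[-0.5,0,0,0.001,0]]]' 20
```

```text
time: 24.4
tool_pos: [0.4145, 0.348, 0.0948]
tool_rot: [3.14, 0.001, 2.705]
contact_force: [-1.9, -2.0, 8.1]
opening: 0.0421
grip_force: 20.0
```

```bash
python3 -m jog '[[[-0.5,0,0,-0.001,0],[0,0,0,-0.001,0],[0.2,0,0,-0.001,0],[0.4,0,0,-0.001,0],[0.4,0,0,-0.001,0]]]'
python3 -m jog '[[[0.6,0,0,0,0],[0.6,0,0,-0.02,0],[0.6,0,0,-0.05,0],[0.6,0,0,-0.08,0],[0.6,0,0,-0.11,0]]]'
python3 -m jog '[[[0.6,0,-0.03,-0.03,0],[0.6,0,-0.06,-0.03,0],[0.6,0,-0.1,-0.03,0],[0.6,0,-0.13,-0.03,0],[0.6,0,-0.13,-0.03,0]]]'
python3 - <<'E'
from go import *
t=robot.read_camera("top")[:,:,::-1].copy();s=robot.read_camera("scene")[:,:,::-1].copy()
out=[]
for n,i in(("top",t),("scene",s)):
    c=cam(robot.camera_model(n))
    for k,h in zip("1234",(.106,.088,.070,.052)):
        x,y,a,_=T["b"+k]
        for z in(.004,.004+h): cv2.polylines(i,[np.round(proj(box(x,y,a,.042,.042,z,z)[[0,2,6,4]],c)).astype(int)],True,(0,255,0),1)
out=[cv2.resize(t[150:300,50:330],None,fx=2.8,fy=2.0*1.4)[:300,:790],cv2.resize(s[200:340,290:560],None,fx=2.1,fy=2.1)]
w=790;cv2.imwrite("pics/end.png",np.vstack([cv2.copyMakeBorder(o,0,0,0,w-o.shape[1],cv2.BORDER_CONSTANT) for o in out]))
E
```

```text
time: 24.82
tool_pos: [0.4143, 0.3479, 0.0942]
tool_rot: [3.141, 0.0, 2.705]
contact_force: [-0.3, 0.0, 0.1]
opening: 0.0612
grip_force: 0.0
time: 25.23
tool_pos: [0.4139, 0.3477, 0.2053]
tool_rot: [-3.141, -0.0, 2.705]
contact_force: [0.5, 0.6, -0.1]
opening: 0.0735
grip_force: 0.0
time: 25.65
tool_pos: [0.3564, 0.2265, 0.2343]
tool_rot: [-3.139, -0.001, 2.703]
contact_force: [0.3, 2.6, -0.3]
opening: 0.0736
grip_force: 0.0
```

View pics/end.png

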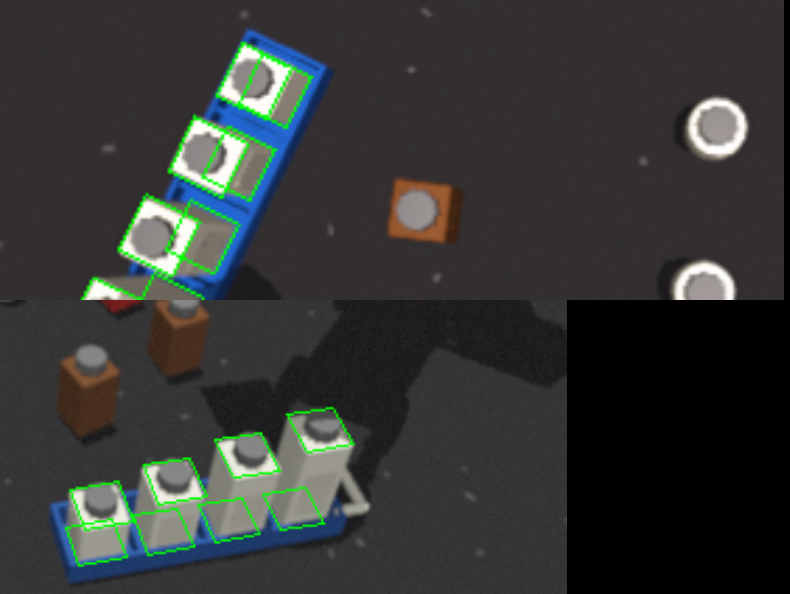

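All four bottles stand upright in their bays under the expected outlines, tallest by the handle. The arm is clear and the round bottles stand where they were.

```bash
python3 -m jog '[[[0.6,0,0,0,0],[0.6,0,0,0,0],[0.6,0,0,0,0]]]' && python3 -c "
from cell import robot
print(robot.hand_in())"
```

```text
time: 26.0
tool_pos: [0.3596, 0.2307, 0.234]
tool_rot: [-3.142, -0.0, 2.706]
contact_force: [0.4, 0.2, -0.6]
opening: 0.0735
grip_force: 0.0
the job is handed in; nothing more can be done
None
```

I packed all four square bottles upright in the caddy, one to a bay with the tallest by the handle, and handed the job in at 26 s; the final camera check matched the planned positions, but no verdict came back.

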